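# Cure the glued heels in the guarded UV box

### The job

Cure the shoe heels that lie on the counter: pull the tray of the curing box out to its stop, lay every heel flat on the tray floor as it lies now (nail heads up, none on top of another), and push the tray fully shut. Only then slide the safety guard on top of the box aside to the left as far as it goes, press the start button under it all the way down, and slide the guard fully back over the button. Leave the glue tin, thread spool and tape measure where they are.

Things in the scene. Friction and masses are not known exactly. Their poses are not given: they have to be found in the camera images.
- curing_box: White low box fixed to the counter, 172 mm deep (x), 310 wide (y), 70 high. Origin: on the counter under the middle of its front face; x points from the front face to the back, y to the left, z up. On its top, at x = 58 mm, y = 0, sits the start button under its guard; the guard's two rails, top 94 mm above the counter, run along y at x = 23 and 93 mm, 60 mm clear between them.
- tray (a joint): Travel of the tray in m: 0 shut (front panel against the box), 0.142 at its stop, sliding to the box's -x. Stiff slide (about 1.5 N friction), stays where it is left. Starts shut or up to 15 mm open.
- tray_floor (a point): Centre of the tray's inner floor (upper side, 11 mm above the counter), axes as the box's; moves with the tray. Inner floor 140 mm (x) by 280 mm (y); walls 33 mm above it, 4 mm thick; the front panel, 10 mm thick, reaches 67 mm above the counter. At the stop all but the rear 3 mm of the floor is clear of the box's top.
- tray_handle (a point): Middle of the tray's handle: round steel bar 10 mm thick, 120 mm long along the box's y, 49 mm above the counter, its centre line 40 mm in front of the front panel (35 mm clear gap between bar and panel). End posts at y = +-60 mm. A closed gripper put down into the gap can hook it.
- guard (a joint): Travel of the safety guard in m: 0 covers the start button, 0.060 fully aside, sliding to the box's +y (left). About 1.5 N friction, stays where it is left. Starts within 5 mm of 0.
- guard_tab (a point): Centre of the guard's black upright grip tab: 30 mm along x, 12 mm along y, its top 128.5 mm and its centre 113.5 mm above the counter. It stands on the guard's steel plate (78 x 60 mm, upper side 98.5 mm above the counter), 22 mm to the left (+y) of the plate's middle. At guard = 0 the plate's middle is over the button.
- start_button (a joint): How far the start button is down, in m: 0 up, 0.006 fully down; a spring pushes it up (about 1.5 N at the start, 5 N at the bottom). It stays up by itself after the press.
- start_button_top (a point): Centre of the round top (30 mm across) of the start button, 92 mm above the counter when up. Moves with it.
- heel0_mid (a point): Centre (half-way up) of a black rubber shoe heel, 56 mm (x) by 54 mm (y), 12 mm thick, a rounded D shape with small nail heads on its upper face; z up. Some of the four heels may be absent (None).
- heel1_mid (a point): Centre (half-way up) of a black rubber shoe heel, 56 mm (x) by 54 mm (y), 12 mm thick, a rounded D shape with small nail heads on its upper face; z up. Some of the four heels may be absent (None).
- heel2_mid (a point): Centre (half-way up) of a black rubber shoe heel, 56 mm (x) by 54 mm (y), 12 mm thick, a rounded D shape with small nail heads on its upper face; z up. Some of the four heels may be absent (None).
- heel3_mid (a point): Centre (half-way up) of a black rubber shoe heel, 56 mm (x) by 54 mm (y), 12 mm thick, a rounded D shape with small nail heads on its upper face; z up. Some of the four heels may be absent (None).
- glue_tin_mid (a point): Centre of the yellow glue tin, 62 mm across, 84 mm high: bystander.
- thread_spool_0_mid (a point): Centre of the thread spool nearest the glue tin, 32 mm across, 50 mm high: bystander.
- tape_measure_mid (a point): Centre of the yellow tape measure, 58 x 69 x 29 mm: bystander.
Not all that is in view belongs to the job. What is shaped like the part that bears heel0_mid but orange is not meant.

How it is judged:
On the way, in this order (a step that is already met when the one before it is completed fails the run):
1. the tray is pulled out to its stop, the guard still over the button (value of joint tray above 0.136 m and value of joint guard below 0.02 m), for 0.2 s.
2. all heels lie flat on the tray floor (x of heel0_mid in the frame of tray_floor between -0.052 and 0.052 m and y of heel0_mid in the frame of tray_floor between -0.122 and 0.122 m and z of heel0_mid in the frame of tray_floor between 0.001 and 0.0105 m and angle between each of heel0_mid, heel1_mid, heel2_mid, heel3_mid's own z axis and vertical below 0.12 rad and x of heel1_mid in the frame of tray_floor between -0.052 and 0.052 m and y of heel1_mid in the frame of tray_floor between -0.122 and 0.122 m and z of heel1_mid in the frame of tray_floor between 0.001 and 0.0105 m and x of heel2_mid in the frame of tray_floor between -0.052 and 0.052 m and y of heel2_mid in the frame of tray_floor between -0.122 and 0.122 m and z of heel2_mid in the frame of tray_floor between 0.001 and 0.0105 m and x of heel3_mid in the frame of tray_floor between -0.052 and 0.052 m and y of heel3_mid in the frame of tray_floor between -0.122 and 0.122 m and z of heel3_mid in the frame of tray_floor between 0.001 and 0.0105 m), for 0.2 s.
3. the tray is pushed shut with the heels in it, the guard still over the button (all of step 2 and value of joint tray below 0.006 m and value of joint guard below 0.02 m), for 0.2 s.
4. the guard is slid aside, the tray shut (value of joint guard above 0.052 m and value of joint tray below 0.006 m), for 0.2 s.
5. the start button is pressed down with the guard aside and the tray shut (value of joint start_button above 0.0045 m and value of joint guard above 0.045 m and value of joint tray below 0.006 m), for 0.05 s.
6. the guard is slid back over the button (value of joint guard below 0.006 m), for 0.2 s.
At the end, for the whole second after the job is handed in: The tray is within 6 mm of shut, all present heels lie flat (within 0.12 rad, nail heads up) on its floor, the guard is within 6 mm of fully over the button, and the button is up (all of step 2 and value of joint each of tray, guard below 0.006 m and value of joint start_button below 0.002 m); the robot touches nothing.
It fails at once if the start button is pressed while the tray is not shut (value of joint start_button above 0.003 m and value of joint tray above 0.015 m).
It fails at once if the glue tin is moved more than 3 cm (distance of glue_tin_mid from where it was at the start of the episode above 0.03 m).
It fails at once if the thread spool is moved more than 3 cm (distance of thread_spool_0_mid from where it was at the start of the episode above 0.03 m).
It fails at once if the tape measure is moved more than 3 cm (distance of tape_measure_mid from where it was at the start of the episode above 0.03 m).
Of heel0, heel1, heel2, heel3 only 3 to 4 are there at a start; the rules pass over those that are not, and their reading is None.
At some moment in a run one of heel0, heel1, heel2, heel3 may be knocked a few centimetres aside while the robot is not near it.
Once in a run the grip may slacken for a moment while it holds something.
It also fails if it takes over 200 s, if anything falls off the work surface, if the arm or the gripper's body presses on something with over 40 N, if the wrist force passes 120 N, or if a joint passes its speed limit or range.

### The arm

A 7-joint arm with a two-finger parallel gripper is mounted at the origin on a cart in front of the work surface, level with it; the furniture and walls round the work are solid. World frame = base frame: x ahead of the robot, y to its left, z up, the work surface at z = 0. Lengths are in m, angles in rad, forces in N, time in s.
With the tool pointing down it reaches from about 0.4 to 0.85 m from the base axis. Payload 10.4 kg.
Tool frame: the origin (TCP) lies at the very end of the fingers, on their centre line; the grasp point (between the pads) lies 19 mm behind it; z points along the fingers, y is the line along which they close (so a half turn about z gives the same grasp; the last joint's range is limited). The gripper opens to 85 mm and grips with 20 to 120 N. Pads are 22 mm wide; open, the fingers measure 114 mm over their backs; the gripper's body (76 mm by 85 mm) begins 54 mm behind the grasp point. The pads swing forward as they close: fully open they stand 13 mm farther back than shut.
Start: joints at [-1.203, 0.332, -0.065, 1.46, 0.022, 1.35, -0.088], TCP at [0.238, 0.578, 0.231] pointing down, gripper open.
Joint ranges: [-2.6, 2.6], [-0.5, 2.12], [-1.47, 1.34], [0.16, 2.42], [-1.27, 4.41], [0.06, 2.06], [-2.6, 2.6]. Speed limits (rad/s): [2.22, 2.22, 2.79, 2.79, 3.14, 3.14, 3.14].

### API

Orientations are given as a unit quaternion [x, y, z, w].
In Python, from station import sensors, optics, close_job gives the robot as it stands.
- The arm moves only by the shell command python3 -m inch 'ROWS' [FORCE]. ROWS is a JSON object of lists of equal length, an entry for each row: "delta_rot": the turn, a rotation vector about the tool's x, y, z in degrees, a list of three; "slide": the shift along the tool's x, y, z in m, a list of three; "grip": the opening, from 0 (shut) to 1 (fully open). In form: {"delta_rot": [[wx, wy, wz], ...], "slide": [[tx, ty, tz], ...], "grip": [grip, ...]}. A call has exactly 5 rows; each row shifts and turns the commanded pose from where the row before left it, along the tool's axes as they then stand; what a row does not reach is not made up. A row lasts 1/12 s, in which the tool goes at most 41.7 mm and 7.16 degrees, less where a joint would pass 70% of its speed; a pose out of reach is approached as far as the arm can. A call with a gripper value outside its range is refused whole. The fingers move at their own pace and stop on an object; FORCE is the grip in N (left out, the last holds). Time passes only in rows, so rows that do not move let the fingers close, or fill a call up. It gives the time, the measured TCP pose, the force, the opening and the grip force at its end, in the units of the state.
- sensors.read_state(): the state, without advancing time (a new reading comes with each control period).
- optics.snapshot(name): name is "scene" or "top" or "wrist"; returns (picture, depth): 384x512x3 uint8, blue, green, red; 384x512 float32, m along the optical axis (not along the pixel's ray), 0 where there is no reading.
- optics.camera_params(name): a dict with "fx", "fy", "cx", "cy" (pixels), "k1" (the pictures are not rectified: a ray, as slopes to the right and down, at radius r is drawn at 1 + k1 r^2 times it, then the intrinsics apply), "camera_from_world" (4x4, takes a point from world to camera coordinates). Camera axes: x right, y up, looking along -z (the intrinsics and any distortion apply to the point x, -y, -z); pixel columns grow to the right and rows downward; lengths in m; the calibration is good to about 2 mm. A picture is of the moment at which its call begins: read the wrist's pose just before it. camera_params takes no time and is no camera call; for the wrist camera it gives the pose at the moment of the call.
- close_job(): hands the job in; it is judged then, once.
The state is a dict: "time": time; "qpos": joint angles; "joint_velocities": joint speeds; "tau": joint torques, N m; "ee_pos": TCP position; "tcp_rot": TCP orientation; "contact_force": force on the tool from outside, world axes, zero at the start; "torque": the same for the moment, N m; "width": finger opening in m; "gripper_force": force on a finger pad.
Only numpy, scipy, OpenCV 4.12 (cv2) and the standard library are available. Lean on these libraries where they do the work, as an engineer would, in place of code of your own. Each camera call takes 0.05 s, during which the arm holds its last target. There are 200 camera calls.

## Working session

There is one attempt and no reset: what is moved stays moved. The work goes in short steps, Python scripts to look and compute and a shell command to move; the robot and the scene stay as the last step left them, time stands still between calls to the robot, and variables do not carry over. Pictures are saved under pics/ and viewed, at most 16 in all, crops included, and the job is handed in when it is done.

```bash
ls; mkdir -p pics
cat > h.py <<'E'
import numpy as np, cv2
from station import sensors, optics
from scipy.spatial.transform import Rotation as R
def snap(n, f):
    P=optics.camera_params(n); im,d=optics.snapshot(n)
    cv2.imwrite('pics/'+f+'.png',im); np.savez('pics/'+f+'.npz',im=im,d=d,T=P['camera_from_world'],K=[P[k] for k in('fx','fy','cx','cy','k1')])
def load(f): return np.load('pics/'+f+'.npz')
def ray(Z,u,v):
    fx,fy,cx,cy,k=Z['K']; a=cv2.undistortPoints(np.array([[[u,v]]],float),np.array([[fx,0,cx],[0,fy,cy],[0,0,1]]),np.array([k,0,0,0.]))[0,0]
    return np.array([a[0],-a[1],-1])
def px(Z,u,v,z=None):
    W=np.linalg.inv(Z['T']); r=ray(Z,u,v)
    if z is None: return W[:3,:3]@(r*Z['d'][int(round(v)),int(round(u))])+W[:3,3]
    d=W[:3,:3]@r; return W[:3,3]+d*(z-W[2,3])/d[2]
def st():
    s=sensors.read_state(); print(round(s['time'],2),np.round(s['ee_pos'],4),np.round(R.from_quat(s['tcp_rot']).as_matrix(),3).tolist(),np.round(s['contact_force'],1),s['width'])
E
python3 -c "
from h import *
st();snap('scene','s0');snap('top','t0')
a=np.vstack([cv2.imread('pics/t0.png')])
cv2.imwrite('pics/t0b.png',cv2.resize(a,(800,600)))"
```

```text
pics
0.0 [0.238  0.5775 0.2305] [[-0.925, 0.381, -0.0], [0.381, 0.925, -0.001], [-0.0, -0.001, -1.0]] [ 0.7 -0.7 -1.1] 0.08539441487370045
```

View pics/t0b.png

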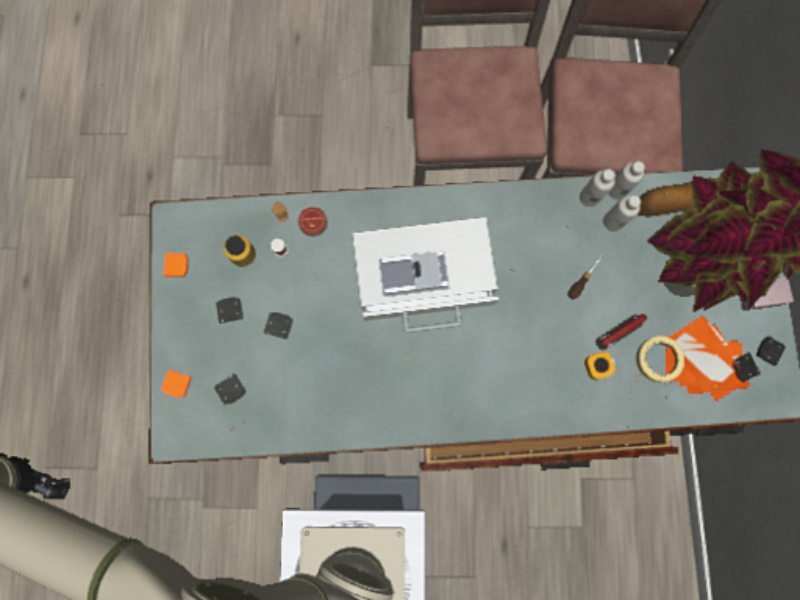

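View pics/s0.png

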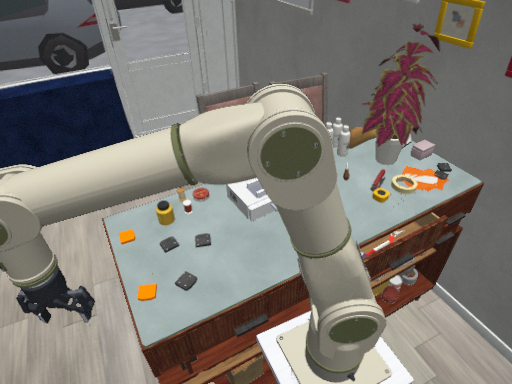

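The top picture shows the box at about (425,265), the handle at (432,322) and heels at (230,310), (278,325) and (230,389). Two more black pieces lie at the far right (747,367) and (770,350). The orange decoys are at (175,265) and (175,384).

```bash
python3 -c "
from h import *
Z=load('t0');s=512/800
for n,u,v,z in [('h',230,310,.012),('h',278,325,.012),('h',230,389,.012),('b',747,367,.012),('b',770,350,.012),('handleL',405,329,.049),('handleR',459,324,.049),('tab',417,269,.1285),('boxBL',354,234,.07),('boxBR',487,219,.07),('boxFL',362,308,.07),('boxFR',496,291,.07),('tin',238,245,.084),('tape',600,365,.029),('spool',278,245,.05)]:
  print(n,px(Z,u*s,v*s,z).round(3),px(Z,u*s,v*s).round(3))
im=Z['im']
def c(u,v,w,h,k): 
  return cv2.resize(im[v:v+h,u:u+w],None,fx=k,fy=k,interpolation=cv2.INTER_CUBIC)
a=c(220,135,110,80,7); b=c(95,145,110,120,3); d=c(430,190,82,60,4)
cv2.imwrite('pics/c1.png',a)
H=np.zeros((600,800,3),np.uint8); H[:360,:330]=b; H[:240,400:400+328]=d; cv2.imwrite('pics/c2.png',H[:370])
"
```

```text
h [0.598 0.295 0.012] [0.598 0.294 0.013]
h [0.564 0.181 0.012] [0.564 0.18  0.015]
h [0.415 0.285 0.012] [0.415 0.285 0.012]
b [ 0.475 -0.914  0.012] [ 0.474 -0.908  0.022]
b [ 0.515 -0.973  0.012] [ 0.514 -0.971  0.015]
handleL [ 0.552 -0.114  0.049] [ 0.552 -0.114  0.049]
handleR [ 0.565 -0.236  0.049] [ 0.564 -0.236  0.051]
tab [ 0.673 -0.138  0.129] [ 0.674 -0.138  0.123]
boxBL [0.768 0.005 0.07 ] [0.769 0.005 0.066]
boxBR [ 0.807 -0.301  0.07 ] [ 0.828 -0.311  0.005]
boxFL [ 0.596 -0.017  0.07 ] [ 0.602 -0.015  0.034]
boxFR [ 0.638 -0.318  0.07 ] [ 0.653 -0.33  -0.003]
tin [0.736 0.267 0.084] [0.736 0.267 0.082]
tape [ 0.476 -0.56   0.029] [ 0.475 -0.558  0.038]
spool [0.746 0.182 0.05 ] [0.747 0.183 0.045]
```

View pics/c1.png

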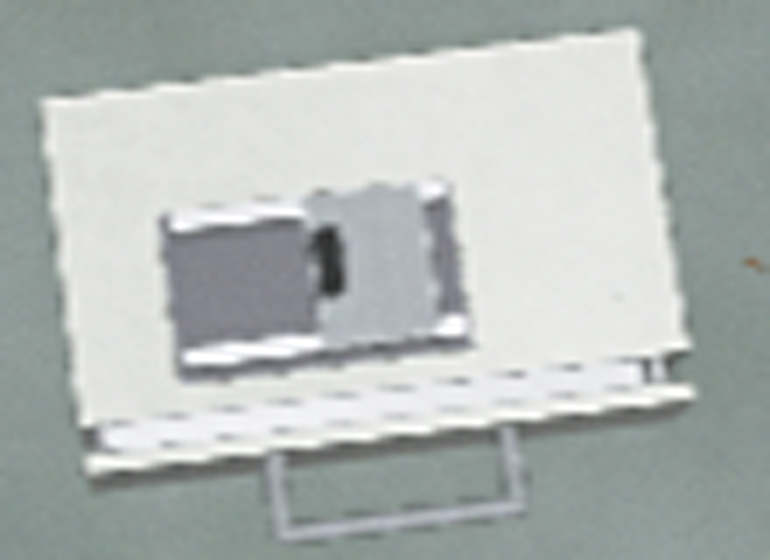

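View pics/c2.png

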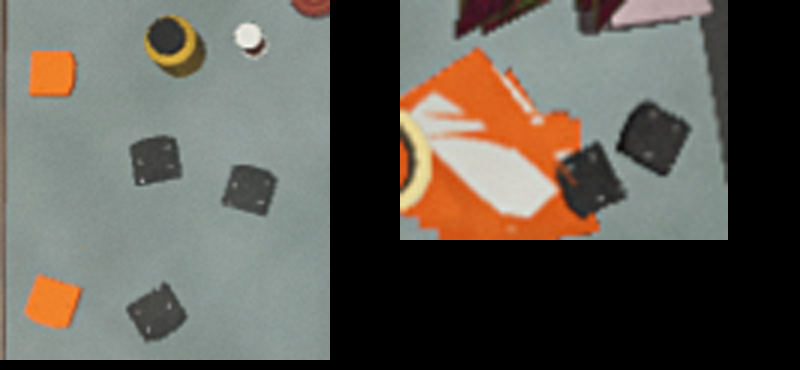

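The pieces at the far right are over 1 m away, so they are out of reach props, and three heels are in play on the left. Next I fit the box pose from its corners.

```bash
cat >> h.py <<'E'
def go(tx,ty,tz,yaw):
    """prints turn about tool z, then slide in the turned tool frame; yaw(deg)= direction of -tool x in the world"""
    s=sensors.read_state(); M=R.from_quat(s['tcp_rot']).as_matrix()
    cur=np.degrees(np.arctan2(-M[1,0],-M[0,0])); w=-(yaw-cur); w=(w+180)%360-180
    M2=(R.from_matrix(M)*R.from_euler('z',w,degrees=True)).as_matrix()
    print('t %.2f at'%s['time'],np.round(s['ee_pos'],4),'cur yaw %.2f'%cur,'turn z %.2f'%w,'slide',np.round(M2.T@(np.array([tx,ty,tz])-s['ee_pos']),4),'q7 %.2f'%s['qpos'][6],'w %.4f'%s['width'],'F',np.round(s['contact_force'],1))
def box(b,x,y):
    c,s=np.cos(b[2]),np.sin(b[2]); return b[0]+c*x-s*y,b[1]+s*x+c*y
E
python3 - <<'E'
from h import *
from scipy.optimize import least_squares
Z=load('t0')
P=lambda u,v,z: px(Z,220+u/7-.4,135+v/7-.4,z)
obs=[(P(42,102,.07),.172,.155),(P(637,32,.07),.172,-.155),(P(690,352,.07),0,-.155),(P(83,425,.07),0,.155)]
f=lambda b:np.concatenate([np.array(box(b,x,y))-p[:2] for p,x,y in obs])
r=least_squares(f,[.6,-.15,.12]);b=r.x;print(b,np.degrees(b[2]),r.fun.round(4))
def inv(p): 
  d=np.array(p[:2])-b[:2];c,s=np.cos(b[2]),np.sin(b[2]);return (c*d[0]+s*d[1],-s*d[0]+c*d[1])
for n,a in dict(hL=P(285,533,.049),hR=P(520,503,.049),tab=P(329,262,.1285),pl=P(315,195,.0985),pr=P(440,335,.0985)).items(): print(n,a.round(4),np.round(inv(a),4))
np.save('box.npy',b)
go(.5,-.17,.2,np.degrees(b[2]))
E
```

```text
[ 0.62126233 -0.16791457  0.13401959] 7.678756792739297 [ 0.0008  0.0003  0.0016 -0.0012 -0.0007 -0.0004 -0.0017  0.0013]
hL [ 0.5516 -0.1177  0.049 ] [-0.0623  0.0591]
hR [ 0.5681 -0.2366  0.049 ] [-0.0619 -0.061 ]
tab [ 0.6734 -0.1366  0.1285] [0.0558 0.0241]
pl [ 0.7149 -0.1307  0.0985] [0.0978 0.0244]
pr [ 0.644  -0.1927  0.0985] [ 0.0193 -0.0276]
t 0.10 at [0.238  0.5776 0.2306] cur yaw -22.39 turn z -30.07 slide [-0.1598 -0.7759  0.0314] q7 -0.09 w 0.0854 F [-0.2  0.2 -0.3]
```

```bash
python3 -m inch '{"delta_rot":[[0,0,-6],[0,0,-6],[0,0,-6],[0,0,-6],[0,0,-6]],"slide":[[0,0,0],[0,0,0],[0,0,0],[0,0,0],[0,0,0]],"grip":[0,0,0,0,0]}' 40 | tail -3
python3 -m inch '{"delta_rot":[[0,0,0],[0,0,0],[0,0,0],[0,0,0],[0,0,0]],"slide":[[-0.012,-0.038,0],[-0.012,-0.038,0],[-0.012,-0.038,0],[-0.012,-0.038,0],[-0.012,-0.038,0]],"grip":[0,0,0,0,0]}'|tail -1
python3 -m inch '{"delta_rot":[[0,0,0],[0,0,0],[0,0,0],[0,0,0],[0,0,0]],"slide":[[-0.012,-0.038,0],[-0.012,-0.038,0],[-0.012,-0.038,0],[-0.012,-0.038,0],[-0.012,-0.038,0]],"grip":[0,0,0,0,0]}'|tail -1
python3 -m inch '{"delta_rot":[[0,0,0],[0,0,0],[0,0,0],[0,0,0],[0,0,0]],"slide":[[-0.012,-0.038,0],[-0.012,-0.038,0],[-0.012,-0.038,0],[-0.012,-0.038,0],[-0.012,-0.038,0]],"grip":[0,0,0,0,0]}'|tail -1
python3 -m inch '{"delta_rot":[[0,0,0],[0,0,0],[0,0,0],[0,0,0],[0,0,0]],"slide":[[-0.012,-0.038,0],[-0.012,-0.038,0],[-0.012,-0.038,0],[-0.012,-0.038,0],[0,0,0]],"grip":[0,0,0,0,0]}'|tail -1
python3 -c "
from h import *
go(.5816,-.1733,.15,7.7)
snap('top','t1')
Z=load('t1');cv2.imwrite('pics/t1c.png',cv2.resize(Z['im'][150:280,80:330],None,fx=3,fy=3))"
```

```text
contact_force: [-0.0, -0.5, 0.2]
width: 0.0251
gripper_force: 0.0
gripper_force: 0.0
gripper_force: 0.0
gripper_force: 0.0
gripper_force: 0.0
t 2.18 at [ 0.5603 -0.1157  0.2308] cur yaw 7.12 turn z -0.58 slide [-0.0135 -0.0596  0.081 ] q7 1.91 w 0.0001 F [-1.4 -0.7  0.1]
```

```bash
python3 -m inch '{"delta_rot":[[0,0,-0.6],[0,0,0],[0,0,0],[0,0,0],[0,0,0]],"slide":[[-0.007,-0.03,0],[-0.006,-0.03,0],[0,0,0.035],[0,0,0.035],[0,0,0]],"grip":[0,0,0,0,0]}'|tail -1
python3 -c "
from h import *
go(.5816,-.1733,.035,7.68)
snap('wrist','w1')"
```

```text
gripper_force: 0.0
t 2.65 at [ 0.5773 -0.1634  0.1547] cur yaw 8.24 turn z 0.56 slide [-0.004  -0.0108  0.1197] q7 2.06 w -0.0001 F [-1.9  0.6 -1. ]
```

View pics/w1.png

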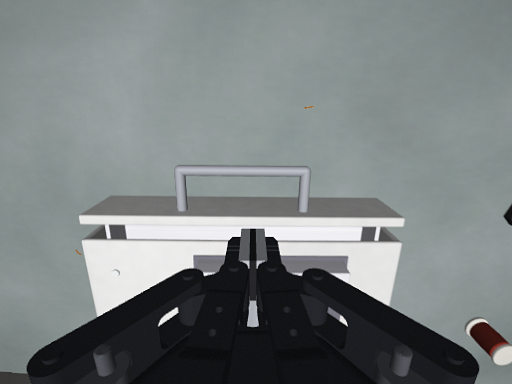

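The wrist view shows the handle bar from (180,170) to (306,170) and the front panel's top edge at about row 197 to 218.

```bash
python3 -c "
from h import *
Z=load('w1');b=np.load('box.npy');c,s=np.cos(b[2]),np.sin(b[2])
for u,v,z in [(180,170,.049),(306,170,.049),(243,170,.049),(112,198,.067),(372,199,.067),(80,218,.067),(402,220,.067)]:
  p=px(Z,u,v,z);d=p[:2]-b[:2];print(p.round(4),px(Z,u,v).round(4),np.round([c*d[0]+s*d[1],-s*d[0]+c*d[1]],4))
"
```

```text
[ 0.5676 -0.2352  0.049 ] [ 0.5662 -0.2339  0.054 ] [-0.0622 -0.0595]
[ 0.5502 -0.1153  0.049 ] [ 0.549  -0.1168  0.0551] [-0.0634  0.0616]
[ 0.5589 -0.1752  0.049 ] [ 0.5576 -0.1752  0.0547] [-0.0627  0.0011]
[ 0.5983 -0.2917  0.067 ] [ 0.6186 -0.3161  0.0184] [-0.0393 -0.1196]
[ 0.5648 -0.0532  0.067 ] [ 0.5791 -0.0259  0.015 ] [-0.0406  0.1212]
[ 0.6231 -0.3225  0.067 ] [ 0.6223 -0.3216  0.0685] [-0.0189 -0.1535]
[ 0.5813 -0.0186  0.067 ] [ 0.5812 -0.0187  0.0672] [-0.0197  0.1533]
```

```bash
python3 -m inch '{"delta_rot":[[0,0,0.5],[0,0,0],[0,0,0],[0,0,0],[0,0,0]],"slide":[[-0.004,-0.011,0],[0,0,0.03],[0,0,0.03],[0,0,0.03],[0,0,0.03]],"grip":[0,0,0,0,0]}'|tail -1
python3 -c "
from h import *
go(.5816,-.1733,.035,7.68)"
```

```text
gripper_force: 0.0
t 3.12 at [ 0.5888 -0.1759  0.0432] cur yaw 7.73 turn z 0.05 slide [0.0068 0.0036 0.0082] q7 2.13 w -0.0004 F [-0.8 -0.2 -0.1]
```

```bash
python3 -m inch '{"delta_rot":[[0,0,0],[0,0,0],[0,0,0],[0,0,0],[0,0,0]],"slide":[[0,0,0],[0,0,0],[0,0,0],[0.02,0,0],[0.02,0,0]],"grip":[0,0,0,0,0]}'
python3 -m inch '{"delta_rot":[[0,0,0],[0,0,0],[0,0,0],[0,0,0],[0,0,0]],"slide":[[0.02,0,0],[0.02,0,0],[0.02,0,0],[0.01,0,0],[0,0,0]],"grip":[0,0,0,0,0]}'
python3 -c "
from h import *
b=np.load('box.npy');go(*box(b,-.186,0),.035,7.68)"
```

```text
time: 3.53
ee_pos: [0.5498, -0.1807, 0.0447]
tcp_rot: [-0.068, 0.998, -0.0, 0.003]
contact_force: [2.3, 0.8, 1.3]
width: 0.0002
gripper_force: 1.5
time: 3.95
ee_pos: [0.4772, -0.1912, 0.0434]
tcp_rot: [-0.066, 0.998, 0.0, 0.001]
contact_force: [1.1, -0.7, -0.1]
width: -0.0
gripper_force: 0.0
t 3.95 at [ 0.4772 -0.1912  0.0434] cur yaw 7.61 turn z -0.07 slide [0.0401 0.0039 0.0083] q7 2.17 w -0.0000 F [ 1.1 -0.7 -0.1]
```

```bash
python3 -m inch '{"delta_rot":[[0,0,0],[0,0,0],[0,0,0],[0,0,0],[0,0,0]],"slide":[[0,0.003,0.01],[0.015,0,0],[0.014,0,0],[0.005,0,0],[0,0,0]],"grip":[0,0,0,0,0]}'
python3 -c "
from h import *
b=np.load('box.npy');go(*box(b,-.176,0),.035,7.68)"
python3 -m inch '{"delta_rot":[[0,0,0],[0,0,0],[0,0,0],[0,0,0],[0,0,0]],"slide":[[0.003,0,0],[0.003,0,0],[0,0,0],[0,0,0],[0,0,0]],"grip":[0,0,0,0,0]}'
python3 -c "
from h import *
b=np.load('box.npy');go(*box(b,-.176,0),.035,7.68)"
```

```text
time: 4.37
ee_pos: [0.4489, -0.1906, 0.0325]
tcp_rot: [-0.069, 0.998, -0.001, 0.005]
contact_force: [16.3, 2.1, -8.6]
width: 0.0002
gripper_force: 8.3
t 4.37 at [ 0.4489 -0.1906  0.0325] cur yaw 7.86 turn z 0.18 slide [ 0.0021 -0.0006 -0.0026] q7 2.18 w 0.0002 F [16.3  2.1 -8.6]
time: 4.78
ee_pos: [0.4487, -0.1907, 0.0338]
tcp_rot: [-0.07, 0.998, -0.002, 0.009]
contact_force: [35.7, 5.7, -18.0]
width: 0.0002
gripper_force: 18.3
t 4.78 at [ 0.4487 -0.1907  0.0338] cur yaw 8.02 turn z 0.34 slide [ 0.0019 -0.0005 -0.0012] q7 2.18 w 0.0002 F [ 35.7   5.7 -18. ]
```

```bash
python3 -m inch '{"delta_rot":[[0,0,0],[0,0,0],[0,0,0],[0,0,0],[0,0,0]],"slide":[[-0.008,0,0],[-0.007,0,0],[0,0,-0.04],[0,0,-0.04],[0,0,-0.04]],"grip":[0,0,0,0,0]}'|tail -1
cat >> h.py <<'E'
def heels(Z):
    g=Z['im'].max(2); m=((g<75)).astype(np.uint8); m=cv2.morphologyEx(m,cv2.MORPH_CLOSE,np.ones((3,3)))
    n,l,s,c=cv2.connectedComponentsWithStats(m); W=np.linalg.inv(Z['T'])
    for i in range(1,n):
        if s[i,4]<60: continue
        q=px(Z,*c[i],.012)
        if not(.3<q[0]<.9 and -.4<q[1]<.6): continue
        k=cv2.findContours((l==i).astype(np.uint8),cv2.RETR_EXTERNAL,cv2.CHAIN_APPROX_NONE)[0][0][:,0]
        p=np.array([px(Z,u,v,.012)[:2] for u,v in k]); r=cv2.minAreaRect((p*1000).astype(np.float32))
        print('px',c[i].round(0),'centroid',q[:2].round(4),'rect c',np.round(np.array(r[0])/1000,4),'size',np.round(r[1],0),'ang %.1f'%r[2],'A',s[i,4])
E
python3 -c "
from h import *
b=np.load('box.npy');go(*box(b,-.162,0),.155,7.68)
snap('top','t2');Z=load('t2');heels(Z)
cv2.imwrite('pics/t2c.png',cv2.resize(Z['im'][120:280,90:340],None,fx=3,fy=3,interpolation=cv2.INTER_CUBIC))"
```

```text
gripper_force: 0.0
t 5.20 at [ 0.4519 -0.1907  0.1521] cur yaw 7.69 turn z 0.01 slide [-0.0089 -0.0001 -0.003 ] q7 2.07 w 0.0002 F [1.2 1.1 0.4]
px [150. 157.] centroid [0.7558 0.2925] rect c [0.7566 0.293 ] size [43. 37.] ang 3.1 A 109
px [146. 198.] centroid [0.6001 0.2981] rect c [0.6009 0.2981] size [53. 54.] ang 12.2 A 206
px [178. 208.] centroid [0.5659 0.1801] rect c [0.5661 0.1799] size [51. 50.] ang 74.0 A 186
px [147. 249.] centroid [0.4139 0.2856] rect c [0.4136 0.2854] size [52. 53.] ang 33.4 A 208
```

View pics/t2c.png

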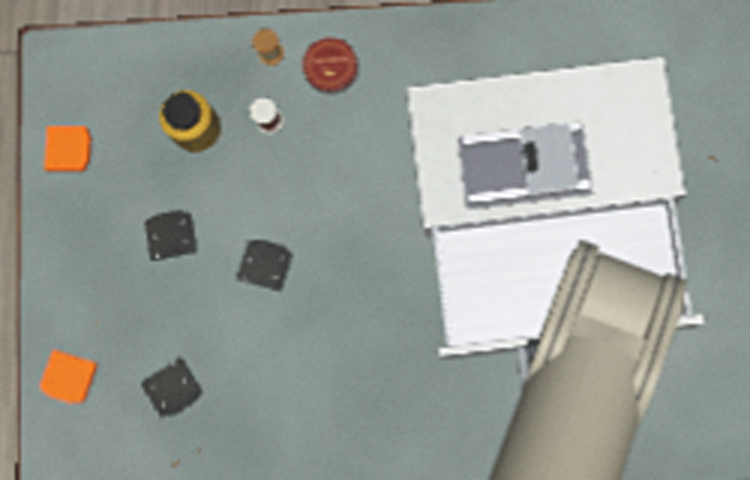

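```bash
python3 -m inch '{"delta_rot":[[0,0,6],[0,0,6],[0,0,6],[0,0,6],[0,0,0]],"slide":[[0,0,-0.01],[0,0,-0.01],[0,0,0],[0,0,0],[0,0,0]],"grip":[1,1,1,1,1]}' 50|tail -1
python3 -c "
from h import *
go(.5659,.18,.14,-16)"
```

```text
gripper_force: 0.0
t 5.67 at [ 0.4526 -0.1905  0.1712] cur yaw -16.57 turn z -0.57 slide [-0.0067  0.3874  0.0311] q7 1.63 w 0.0607 F [ 0.4  0.2 -0.6]
```

```bash
python3 -m inch '{"delta_rot":[[0,0,-0.5],[0,0,0],[0,0,0],[0,0,0],[0,0,0]],"slide":[[-0.007,0.039,0],[0,0.039,0],[0,0.039,0],[0,0.039,0],[0,0.039,0]],"grip":[1,1,1,1,1]}'|tail -1
python3 -m inch '{"delta_rot":[[0,0,0],[0,0,0],[0,0,0],[0,0,0],[0,0,0]],"slide":[[0,0.039,0.015],[0,0.039,0.015],[0,0.039,0],[0,0.039,0],[0,0.036,0]],"grip":[1,1,1,1,1]}'|tail -1
python3 -c "
from h import *
go(.5659,.18,.14,-16)
snap('wrist','w2')
b=load('w2');print(px(b,256,200))"
```

```text
gripper_force: 0.0
gripper_force: 0.0
t 6.50 at [0.5645 0.1822 0.1403] cur yaw -15.51 turn z 0.49 slide [-0.002  -0.0018  0.0003] q7 1.00 w 0.0856 F [ 0.7 -0.5  0.7]
[0.58400182 0.18031312 0.01346684]
```

View pics/w2.png

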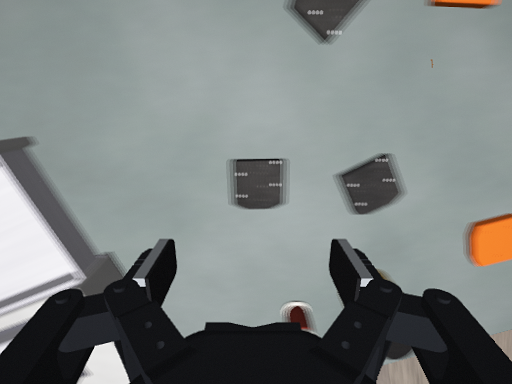

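The wrist view shows heel B with sides at columns 234 and 283 and rows 159 to 208, and the grip yaw is aligned with it.

```bash
python3 -c "
from h import *
Z=load('w2')
a=[px(Z,*p,.012)[:2] for p in [(234,183),(283,183),(258.5,159),(258.5,208)]];print(np.round(a,4))
c=(a[0]+a[1]+a[2]+a[3])/4;c=np.array([*((a[2]+a[3])/2)]);print(c,np.linalg.norm(a[0]-a[1]),np.linalg.norm(a[2]-a[3]))
go(*c,.003,-16)"
```

```text
[[0.5598 0.1627]
 [0.5737 0.2129]
 [0.5418 0.1945]
 [0.5942 0.1804]]
[0.56800861 0.18744459] 0.05206934264865998 0.05429270574488711
t 6.55 at [0.5647 0.1908 0.1402] cur yaw -15.07 turn z 0.93 slide [-0.0044 -0.0027  0.1372] q7 0.99 w 0.0854 F [-4.8  6.4 -0.1]
```

```bash
python3 -m inch '{"delta_rot":[[0,0,0],[0,0,0],[0,0,0],[0,0,0],[0,0,0]],"slide":[[0,0,0.02],[0,0,0.02],[0,0,0.02],[0,0,0],[0,0,0]],"grip":[1,1,1,1,1]}'|tail -1
python3 -c "
from h import *
snap('wrist','w3');Z=load('w3');heels(Z)
go(.567,.182,.003,-16)"
```

```text
gripper_force: 0.0
px [341.   9.] centroid [0.4428 0.2766] rect c [0.4453 0.2758] size [34. 16.] ang 75.0 A 678
px [398. 204.] centroid [0.5988 0.2978] rect c [0.6009 0.2978] size [57. 57.] ang 11.6 A 3893
px [256. 203.] centroid [0.565  0.1814] rect c [0.5664 0.1819] size [55. 55.] ang 75.5 A 3507
px [253. 337.] centroid [0.7051 0.1393] rect c [0.6878 0.1469] size [585. 186.] ang 74.5 A 38346
px [108. 375.] centroid [ 0.7165 -0.0291] rect c [ 0.7141 -0.0285] size [12. 37.] ang 46.1 A 176
t 7.02 at [0.5647 0.1795 0.0817] cur yaw -15.70 turn z 0.30 slide [-0.0015  0.0031  0.0787] q7 1.02 w 0.0855 F [0.3 1.  0.1]
```

```bash
python3 -m inch '{"delta_rot":[[0,0,0],[0,0,0],[0,0,0],[0,0,0],[0,0,0]],"slide":[[-0.001,0.003,0.03],[0,0,0.03],[0,0,0.018],[0,0,0],[0,0,0]],"grip":[1,1,1,1,1]}' 50|tail -1
python3 -m inch '{"delta_rot":[[0,0,0],[0,0,0],[0,0,0],[0,0,0],[0,0,0]],"slide":[[0,0,0],[0,0,0],[0,0,0],[0,0,0],[0,0,0]],"grip":[0.3,0.3,0.3,0.3,0.3]}' 50
python3 -m inch '{"delta_rot":[[0,0,0],[0,0,0],[0,0,0],[0,0,0],[0,0,0]],"slide":[[0,0,0],[0,0,0],[0,0,-0.03],[0,0,-0.04],[0,0,-0.04]],"grip":[0.3,0.3,0.3,0.3,0.3]}' 50
python3 -c "
from h import *
b=np.load('box.npy');go(*box(b,-.067,.08),.14,-82)"
```

```text
gripper_force: 0.0
time: 7.85
ee_pos: [0.5676, 0.1826, 0.0059]
tcp_rot: [0.137, 0.991, 0.001, 0.001]
contact_force: [-2.5, -1.7, 11.8]
width: 0.0535
gripper_force: 50.2
time: 8.27
ee_pos: [0.5657, 0.1818, 0.1152]
tcp_rot: [0.137, 0.991, -0.0, -0.0]
contact_force: [0.3, 1.1, -0.0]
width: 0.0532
gripper_force: 52.4
t 8.27 at [0.5657 0.1818 0.1152] cur yaw -15.80 turn z 66.20 slide [-0.2737 -0.0603 -0.0247] q7 1.00 w 0.0532 F [ 0.3  1.1 -0. ]
```

```bash
python3 -m inch '{"delta_rot":[[0,0,6.6],[0,0,6.6],[0,0,6.6],[0,0,6.6],[0,0,6.6]],"slide":[[0,0,-0.015],[0,0,-0.01],[0,0,0],[0,0,0],[0,0,0]],"grip":[0.3,0.3,0.3,0.3,0.3]}' |tail -1
python3 -m inch '{"delta_rot":[[0,0,6.6],[0,0,6.6],[0,0,6.6],[0,0,6.6],[0,0,6.6]],"slide":[[0,0,0],[0,0,0],[0,0,0],[0,0,0],[0,0,0]],"grip":[0.3,0.3,0.3,0.3,0.3]}' |tail -1
python3 -m inch '{"delta_rot":[[0,0,0],[0,0,0],[0,0,0],[0,0,0],[0,0,0]],"slide":[[-0.039,-0.0085,0],[-0.039,-0.0085,0],[-0.039,-0.0085,0],[-0.039,-0.0085,0],[-0.039,-0.0085,0]],"grip":[0.3,0.3,0.3,0.3,0.3]}' |tail -1
python3 -m inch '{"delta_rot":[[0,0,0],[0,0,0],[0,0,0],[0,0,0],[0,0,0]],"slide":[[-0.039,-0.0085,0],[-0.039,-0.0085,0],[0,0,0],[0,0,0],[0,0,0]],"grip":[0.3,0.3,0.3,0.3,0.3]}' 
python3 -c "
from h import *
b=np.load('box.npy');go(*box(b,-.067,.08),.017,-82.3)"
```

```text
gripper_force: 52.4
gripper_force: 52.4
gripper_force: 52.5
time: 9.93
ee_pos: [0.5466, -0.0962, 0.139]
tcp_rot: [0.655, 0.756, 0.001, 0.0]
contact_force: [0.2, 0.9, 0.1]
width: 0.0535
gripper_force: 52.5
t 9.93 at [ 0.5466 -0.0962  0.139 ] cur yaw -81.80 turn z 0.50 slide [-0.0012 -0.0027  0.122 ] q7 0.39 w 0.0535 F [0.2 0.9 0.1]
```

```bash
python3 -m inch '{"delta_rot":[[0,0,0.5],[0,0,0],[0,0,0],[0,0,0],[0,0,0]],"slide":[[-0.001,-0.003,0.03],[0,0,0.04],[0,0,0.03],[0,0,0.02],[0,0,0]],"grip":[0.3,0.3,0.3,0.3,0.3]}' 
python3 -m inch '{"delta_rot":[[0,0,0],[0,0,0],[0,0,0],[0,0,0],[0,0,0]],"slide":[[0,0,0.001],[0,0,0],[0,0,0],[0,0,0],[0,0,0]],"grip":[0.3,0.3,0.85,0.85,0.85]}' 
python3 -m inch '{"delta_rot":[[0,0,0],[0,0,0],[0,0,0],[0,0,0],[0,0,0]],"slide":[[0,0,0],[0,0,-0.02],[0,0,-0.03],[0,0,-0.04],[0,0,-0.04]],"grip":[0.85,0.85,0.85,0.85,0.85]}' |tail -1
python3 -c "
from h import *
snap('wrist','w4')
go(.6,.298,.14,12)"
```

```text
time: 10.35
ee_pos: [0.5416, -0.0956, 0.015]
tcp_rot: [0.657, 0.754, -0.001, -0.002]
contact_force: [-1.5, 0.3, -1.4]
width: 0.0531
gripper_force: 91.3
time: 10.77
ee_pos: [0.5442, -0.0978, 0.0184]
tcp_rot: [0.658, 0.753, 0.001, 0.001]
contact_force: [0.9, -0.1, -0.5]
width: 0.0724
gripper_force: 0.0
gripper_force: 0.0
t 11.23 at [ 0.5467 -0.0993  0.1569] cur yaw -82.38 turn z -94.38 slide [-0.1346  0.3775  0.0175] q7 0.38 w 0.0728 F [ 3.7 -1.6  7. ]
```

View pics/w4.png

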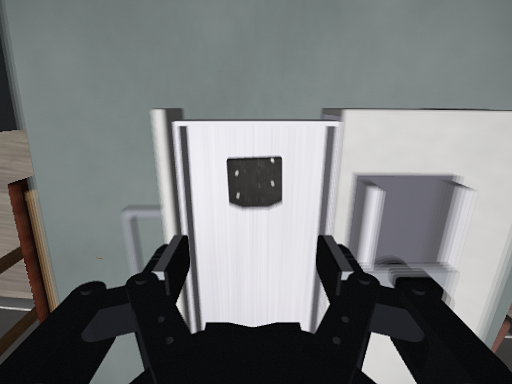

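Heel B lies flat in the tray at (254,181). Next is heel A.

```bash
python3 -m inch '{"delta_rot":[[0,0,-6.7],[0,0,-6.7],[0,0,-6.7],[0,0,-6.7],[0,0,-6.7]],"slide":[[0,0,0],[0,0,0],[0,0,0],[0,0,0],[0,0,0]],"grip":[1,1,1,1,1]}' |tail -1
python3 -m inch '{"delta_rot":[[0,0,-6.7],[0,0,-6.7],[0,0,-6.7],[0,0,-6.7],[0,0,-6.7]],"slide":[[0,0,0],[0,0,0],[0,0,0],[0,0,0],[0,0,0]],"grip":[1,1,1,1,1]}' |tail -1
python3 -m inch '{"delta_rot":[[0,0,-6.7],[0,0,-6.7],[0,0,-6.7],[0,0,-6.7],[0,0,0]],"slide":[[0,0,0],[0,0,0],[0,0,0],[0,0,0],[0,0.03,0]],"grip":[1,1,1,1,1]}' |tail -1
python3 -m inch '{"delta_rot":[[0,0,0],[0,0,0],[0,0,0],[0,0,0],[0,0,0]],"slide":[[-0.013,0.036,0],[-0.013,0.036,0],[-0.013,0.036,0],[-0.013,0.036,0],[-0.013,0.036,0]],"grip":[1,1,1,1,1]}' |tail -1
python3 -m inch '{"delta_rot":[[0,0,0],[0,0,0],[0,0,0],[0,0,0],[0,0,0]],"slide":[[-0.013,0.036,0],[-0.013,0.036,0],[-0.013,0.036,0],[-0.013,0.036,0],[-0.01,0.03,0]],"grip":[1,1,1,1,1]}' |tail -1
python3 -m inch '{"delta_rot":[[0,0,0],[0,0,0],[0,0,0],[0,0,0],[0,0,0]],"slide":[[0,0,0.03],[0,0,0.03],[0,0,0],[0,0,0],[0,0,0]],"grip":[1,1,1,1,1]}' |tail -1
python3 -c "
from h import *
snap('wrist','w5');heels(load('w5'))
go(.6,.298,.003,12)"
```

```text
gripper_force: 0.0
gripper_force: 0.0
gripper_force: 0.0
gripper_force: 0.0
gripper_force: 0.0
gripper_force: 0.0
px [269.   6.] centroid [0.446  0.2852] rect c [0.447  0.2893] size [11. 33.] ang 11.7 A 413
px [246. 205.] centroid [0.5995 0.2986] rect c [0.6014 0.299 ] size [55. 56.] ang 11.5 A 3504
px [254. 336.] centroid [0.7449 0.3356] rect c [0.7261 0.3345] size [195. 612.] ang 11.4 A 37853
t 13.78 at [0.5926 0.3036 0.0898] cur yaw 11.46 turn z -0.54 slide [-0.0058 -0.0071  0.0868] q7 1.31 w 0.0855 F [ 0.1 -0.6  0.1]
```

```bash
python3 -m inch '{"delta_rot":[[0,0,0],[0,0,0],[0,0,0],[0,0,0],[0,0,0]],"slide":[[-0.007,-0.006,0.03],[0,0,0.03],[0,0,0.025],[0,0,0],[0,0,0]],"grip":[1,1,1,1,1]}' 50|tail -1
python3 -m inch '{"delta_rot":[[0,0,0],[0,0,0],[0,0,0],[0,0,0],[0,0,0]],"slide":[[0,0,0],[0,0,0],[0,0,0],[0,0,0],[0,0,0]],"grip":[0.3,0.3,0.3,0.3,0.3]}' 50
python3 -m inch '{"delta_rot":[[0,0,0],[0,0,0],[0,0,0],[0,0,0],[0,0,0]],"slide":[[0,0,0],[0,0,0],[0,0,-0.03],[0,0,-0.04],[0,0,-0.04]],"grip":[0.3,0.3,0.3,0.3,0.3]}' 50
python3 -m inch '{"delta_rot":[[0,0,6.7],[0,0,6.7],[0,0,6.7],[0,0,6.7],[0,0,6.7]],"slide":[[0,0,-0.015],[0,0,-0.01],[0,0,0],[0,0,0],[0,0,0]],"grip":[0.3,0.3,0.3,0.3,0.3]}' |tail -1
python3 -m inch '{"delta_rot":[[0,0,6.7],[0,0,6.7],[0,0,6.7],[0,0,6.7],[0,0,6.7]],"slide":[[0,0,0],[0,0,0],[0,0,0],[0,0,0],[0,0,0]],"grip":[0.3,0.3,0.3,0.3,0.3]}' |tail -1
python3 -m inch '{"delta_rot":[[0,0,6.7],[0,0,6.7],[0,0,6.7],[0,0,6.7],[0,0,0]],"slide":[[0,0,0],[0,0,0],[0,0,0],[0,0,0],[0,0,0]],"grip":[0.3,0.3,0.3,0.3,0.3]}' 
python3 -c "
from h import *
b=np.load('box.npy');go(*box(b,-.067,0),.14,-82.3)"
```

```text
gripper_force: 0.0
time: 14.62
ee_pos: [0.6009, 0.2999, 0.0056]
tcp_rot: [-0.1, 0.995, 0.001, 0.002]
contact_force: [-3.2, -1.4, 10.0]
width: 0.0537
gripper_force: 50.3
time: 15.03
ee_pos: [0.599, 0.2989, 0.1143]
tcp_rot: [-0.1, 0.995, -0.0, -0.0]
contact_force: [0.7, 0.2, 0.5]
width: 0.0532
gripper_force: 52.5
gripper_force: 52.5
gripper_force: 55.3
time: 16.28
ee_pos: [0.5995, 0.2996, 0.1386]
tcp_rot: [0.66, 0.751, 0.001, 0.0]
contact_force: [-0.4, 0.9, -0.1]
width: 0.0533
gripper_force: 52.7
t 16.28 at [0.5995 0.2996 0.1386] cur yaw -82.58 turn z -0.28 slide [-0.4662 -0.1081 -0.002 ] q7 -0.21 w 0.0533 F [-0.4  0.9 -0.1]
```

```bash
python3 -m inch '{"delta_rot":[[0,0,0],[0,0,0],[0,0,0],[0,0,0],[0,0,0]],"slide":[[-0.038,-0.009,0],[-0.038,-0.009,0],[-0.038,-0.009,0],[-0.038,-0.009,0],[-0.038,-0.009,0]],"grip":[0.3,0.3,0.3,0.3,0.3]}' |tail -1
python3 -m inch '{"delta_rot":[[0,0,0],[0,0,0],[0,0,0],[0,0,0],[0,0,0]],"slide":[[-0.038,-0.009,0],[-0.038,-0.009,0],[-0.038,-0.009,0],[-0.038,-0.009,0],[-0.038,-0.009,0]],"grip":[0.3,0.3,0.3,0.3,0.3]}' |tail -1
python3 -m inch '{"delta_rot":[[0,0,0],[0,0,0],[0,0,0],[0,0,0],[0,0,0]],"slide":[[-0.038,-0.009,0],[-0.038,-0.009,0],[-0.01,0,0],[0,0,0],[0,0,0]],"grip":[0.3,0.3,0.3,0.3,0.3]}' 
python3 -c "
from h import *
b=np.load('box.npy');go(*box(b,-.067,0),.0165,-82.3)"
```

```text
gripper_force: 52.7
gripper_force: 52.7
time: 17.53
ee_pos: [0.555, -0.1776, 0.1379]
tcp_rot: [0.657, 0.754, 0.0, 0.0]
contact_force: [-0.8, 0.4, -1.4]
width: 0.0535
gripper_force: 52.7
t 17.53 at [ 0.555  -0.1776  0.1379] cur yaw -82.21 turn z 0.09 slide [ 0.0007 -0.0002  0.1214] q7 0.58 w 0.0535 F [-0.8  0.4 -1.4]
```

```bash
python3 -m inch '{"delta_rot":[[0,0,0],[0,0,0],[0,0,0],[0,0,0],[0,0,0]],"slide":[[0,0,0.03],[0,0,0.04],[0,0,0.03],[0,0,0.02],[0,0,0]],"grip":[0.3,0.3,0.3,0.3,0.3]}' 
python3 -m inch '{"delta_rot":[[0,0,0],[0,0,0],[0,0,0],[0,0,0],[0,0,0]],"slide":[[0,0,0.001],[0,0,0],[0,0,0],[0,0,0],[0,0,0]],"grip":[0.3,0.3,0.85,0.85,0.85]}' |tail -2
python3 -m inch '{"delta_rot":[[0,0,0],[0,0,0],[0,0,0],[0,0,0],[0,0,0]],"slide":[[0,0,0],[0,0,-0.02],[0,0,-0.03],[0,0,-0.04],[0,0,-0.04]],"grip":[0.85,0.85,0.85,0.85,0.85]}' |tail -1
python3 -c "
from h import *
snap('wrist','w6')
snap('top','t3');heels(load('t3'))
go(.4137,.2855,.14,33)"
```

```text
time: 17.95
ee_pos: [0.5537, -0.1743, 0.0141]
tcp_rot: [0.656, 0.755, -0.001, -0.002]
contact_force: [-0.8, 1.0, -0.4]
width: 0.0533
gripper_force: 85.4
width: 0.0724
gripper_force: 0.0
gripper_force: 0.0
px [150. 157.] centroid [0.7558 0.2925] rect c [0.7566 0.293 ] size [43. 37.] ang 3.1 A 109
px [147. 249.] centroid [0.4143 0.2856] rect c [0.4134 0.2854] size [52. 54.] ang 32.2 A 211
t 18.88 at [ 0.5579 -0.1787  0.153 ] cur yaw -82.33 turn z -115.33 slide [-0.1318  0.4679  0.0111] q7 0.58 w 0.0725 F [ 0.6 -0.4 -0.5]
```

View pics/w6.png

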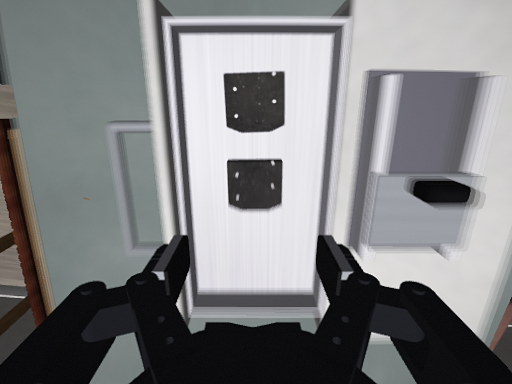

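Both heels lie flat in the tray at (254,100) and (254,184). Heel C is next; I turn to yaw -58 and look from above.

```bash
python3 -m inch '{"delta_rot":[[0,0,-6],[0,0,-6],[0,0,-6],[0,0,-6],[0,0,0]],"slide":[[0,0,0],[0,0,0],[0,0,0],[0,0,0],[0,0,0]],"grip":[1,1,1,1,1]}' |tail -1
python3 -c "
from h import *
go(.4137,.2855,.12,-58)"
```

```text
gripper_force: 0.0
t 19.30 at [ 0.5548 -0.1772  0.1464] cur yaw -58.02 turn z -0.02 slide [0.4672 0.1256 0.0265] q7 0.97 w 0.0852 F [0.6 0.3 0.4]
```

```bash
python3 -m inch '{"delta_rot":[[0,0,0],[0,0,0],[0,0,0],[0,0,0],[0,0,0]],"slide":[[0.038,0.01,0],[0.038,0.01,0],[0.038,0.01,0],[0.038,0.01,0],[0.038,0.01,0]],"grip":[1,1,1,1,1]}' |tail -1
python3 -m inch '{"delta_rot":[[0,0,0],[0,0,0],[0,0,0],[0,0,0],[0,0,0]],"slide":[[0.038,0.01,0],[0.038,0.01,0],[0.038,0.01,0],[0.038,0.01,0],[0.038,0.01,0]],"grip":[1,1,1,1,1]}' |tail -1
python3 -m inch '{"delta_rot":[[0,0,0],[0,0,0],[0,0,0],[0,0,0],[0,0,0]],"slide":[[0.038,0.01,0.02],[0.038,0.01,0.02],[0.01,0,0],[0,0,0],[0,0,0]],"grip":[1,1,1,1,1]}' |tail -1
python3 -c "
from h import *
snap('wrist','w7');heels(load('w7'))
go(.4137,.2855,.003,-58)"
```

```text
gripper_force: 0.0
gripper_force: 0.0
gripper_force: 0.0
px [260. 182.] centroid [0.4139 0.289 ] rect c [0.4145 0.2877] size [53. 56.] ang 33.4 A 3039
px [250. 335.] centroid [0.5024 0.1271] rect c [0.4987 0.1464] size [665. 212.] ang 31.7 A 38934
px [493. 308.] centroid [0.7196 0.3031] rect c [0.721  0.3036] size [31.  6.] ang 18.5 A 69
t 20.60 at [0.4141 0.2771 0.1089] cur yaw -58.46 turn z -0.46 slide [0.0074 0.0041 0.1059] q7 -0.08 w 0.0853 F [ 0.2  0.2 -0.8]
```

View pics/w7.png

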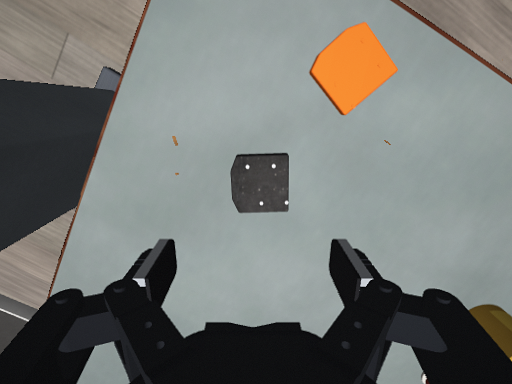

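Heel C at (260,182) has its curve on the left with a flat apex, and the fingers span it well. I grip it as the gripper stands.

```bash
python3 -m inch '{"delta_rot":[[0,0,0],[0,0,0],[0,0,0],[0,0,0],[0,0,0]],"slide":[[0.009,0.006,0.03],[0,0,0.04],[0,0,0.035],[0,0,0],[0,0,0]],"grip":[1,1,1,1,1]}' 50|tail -1
python3 -m inch '{"delta_rot":[[0,0,0],[0,0,0],[0,0,0],[0,0,0],[0,0,0]],"slide":[[0,0,0],[0,0,0],[0,0,0],[0,0,0],[0,0,0]],"grip":[0.3,0.3,0.3,0.3,0.3]}' 50
python3 -m inch '{"delta_rot":[[0,0,0],[0,0,0],[0,0,0],[0,0,0],[0,0,0]],"slide":[[0,0,0],[0,0,0],[0,0,-0.03],[0,0,-0.04],[0,0,-0.04]],"grip":[0.3,0.3,0.3,0.3,0.3]}' 50
python3 -m inch '{"delta_rot":[[0,0,6],[0,0,6],[0,0,6],[0,0,6],[0,0,0]],"slide":[[0,0,-0.015],[0,0,-0.01],[0,0,0],[0,0,0],[0,0,0]],"grip":[0.3,0.3,0.3,0.3,0.3]}'
python3 -c "
from h import *
b=np.load('box.npy');go(*box(b,-.067,-.08),.14,-82.3)"
```

```text
gripper_force: 0.0
time: 21.43
ee_pos: [0.4151, 0.2899, 0.0064]
tcp_rot: [0.487, 0.873, 0.002, 0.0]
contact_force: [-3.3, -2.9, 15.0]
width: 0.0515
gripper_force: 49.3
time: 21.85
ee_pos: [0.4135, 0.2885, 0.1159]
tcp_rot: [0.487, 0.873, 0.0, 0.0]
contact_force: [0.6, 1.8, 0.2]
width: 0.0513
gripper_force: 52.0
time: 22.27
ee_pos: [0.4141, 0.2893, 0.1403]
tcp_rot: [0.66, 0.751, 0.001, -0.0]
contact_force: [0.6, 0.2, -0.4]
width: 0.0513
gripper_force: 52.0
t 22.27 at [0.4141 0.2893 0.1403] cur yaw -82.59 turn z -0.29 slide [-0.5608  0.077  -0.0007] q7 -0.52 w 0.0513 F [ 0.6  0.2 -0.4]
```

```bash
python3 -m inch '{"delta_rot":[[0,0,0],[0,0,0],[0,0,0],[0,0,0],[0,0,0]],"slide":[[-0.038,0.005,0],[-0.038,0.005,0],[-0.038,0.005,0],[-0.038,0.005,0],[-0.038,0.005,0]],"grip":[0.3,0.3,0.3,0.3,0.3]}' |tail -1
python3 -m inch '{"delta_rot":[[0,0,0],[0,0,0],[0,0,0],[0,0,0],[0,0,0]],"slide":[[-0.038,0.005,0],[-0.038,0.005,0],[-0.038,0.005,0],[-0.038,0.005,0],[-0.038,0.005,0]],"grip":[0.3,0.3,0.3,0.3,0.3]}' |tail -1
python3 -m inch '{"delta_rot":[[0,0,0],[0,0,0],[0,0,0],[0,0,0],[0,0,0]],"slide":[[-0.038,0.006,0],[-0.038,0.006,0],[-0.038,0.006,0],[-0.038,0.006,0],[-0.029,0.003,0]],"grip":[0.3,0.3,0.3,0.3,0.3]}' |tail -1
python3 -m inch '{"delta_rot":[[0,0,0],[0,0,0],[0,0,0],[0,0,0],[0,0,0]],"slide":[[0,0,0],[0,0,0],[0,0,0],[0,0,0],[0,0,0]],"grip":[0.3,0.3,0.3,0.3,0.3]}' 
python3 -c "
from h import *
b=np.load('box.npy');go(*box(b,-.067,-.08),.0165,-82.3)"
```

```text
gripper_force: 52.0
gripper_force: 52.0
gripper_force: 52.0
time: 23.93
ee_pos: [0.5655, -0.255, 0.1388]
tcp_rot: [0.657, 0.754, 0.001, -0.0]
contact_force: [-0.1, -0.4, -0.1]
width: 0.0511
gripper_force: 52.1
t 23.93 at [ 0.5655 -0.255   0.1388] cur yaw -82.13 turn z 0.17 slide [-0.0012 -0.0002  0.1223] q7 0.73 w 0.0511 F [-0.1 -0.4 -0.1]
```

```bash
python3 -m inch '{"delta_rot":[[0,0,0],[0,0,0],[0,0,0],[0,0,0],[0,0,0]],"slide":[[-0.001,0,0.03],[0,0,0.04],[0,0,0.03],[0,0,0.02],[0,0,0]],"grip":[0.3,0.3,0.3,0.3,0.3]}' 
python3 -m inch '{"delta_rot":[[0,0,0],[0,0,0],[0,0,0],[0,0,0],[0,0,0]],"slide":[[0,0,0.002],[0,0,0],[0,0,0],[0,0,0],[0,0,0]],"grip":[0.3,0.3,0.85,0.85,0.85]}' |tail -2
python3 -m inch '{"delta_rot":[[0,0,0],[0,0,0],[0,0,0],[0,0,0],[0,0,0]],"slide":[[0,0,0],[0,0,-0.02],[0,0,-0.03],[0,0,-0.04],[0,0,-0.04]],"grip":[0.85,0.85,0.85,0.85,0.85]}' |tail -1
python3 -m inch '{"delta_rot":[[0,0,0],[0,0,0],[0,0,0],[0,0,0],[0,0,0]],"slide":[[-0.03,0,0],[-0.03,0,0],[-0.03,0,0],[0,0,0],[0,0,0]],"grip":[0,0,0,0,0]}' |tail -1
python3 -c "
from h import *
snap('wrist','w8')
b=np.load('box.npy');go(*box(b,-.157,0),.15,7.68)"
```

```text
time: 24.35
ee_pos: [0.5636, -0.2553, 0.015]
tcp_rot: [0.657, 0.754, -0.001, -0.002]
contact_force: [-1.0, 1.4, -0.6]
width: 0.0509
gripper_force: 95.0
width: 0.0725
gripper_force: 0.0
gripper_force: 0.0
gripper_force: 0.0
t 25.65 at [ 0.5771 -0.3473  0.1465] cur yaw -82.36 turn z -90.04 slide [ 0.0893  0.1718 -0.0035] q7 0.87 w 0.0043 F [-1.   0.7  0.5]
```

View pics/w8.png

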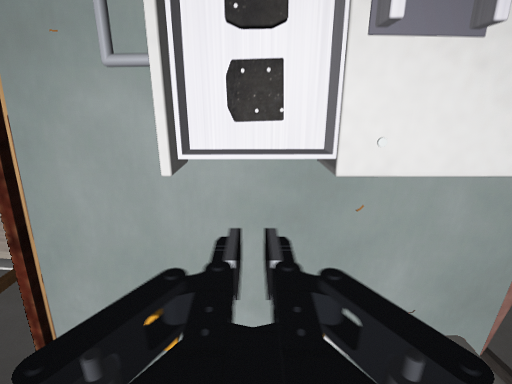

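All three heels lie flat in the tray (256,90 is the last). Next I push the tray shut from in front of the bar.

```bash
python3 -m inch '{"delta_rot":[[0,0,0],[0,0,0],[0,0,0],[0,0,0],[0,0,0]],"slide":[[0.02,-0.038,0],[0.02,-0.038,0],[0.02,-0.038,0],[0.02,-0.038,0],[0.01,0,0]],"grip":[0,0,0,0,0]}' |tail -1
python3 -c "
from h import *
snap('top','t4');heels(load('t4'))
b=np.load('box.npy');go(*box(b,-.228,0),.035,-82.3)"
```

```text
gripper_force: 0.0
px [150. 157.] centroid [0.7558 0.2925] rect c [0.7566 0.293 ] size [43. 37.] ang 3.1 A 109
t 26.12 at [ 0.4164 -0.2759  0.1459] cur yaw -82.27 turn z 0.03 slide [ 0.079  -0.0106  0.1113] q7 0.75 w -0.0000 F [1.5 0.  0.2]
```

```bash
python3 -m inch '{"delta_rot":[[0,0,0],[0,0,0],[0,0,0],[0,0,0],[0,0,0]],"slide":[[0.03,-0.005,0],[0.03,-0.005,0],[0.015,0,0],[0,0,0],[0,0,0]],"grip":[0,0,0,0,0]}' |tail -1
python3 -m inch '{"delta_rot":[[0,0,0],[0,0,0],[0,0,0],[0,0,0],[0,0,0]],"slide":[[0,0,0.04],[0,0,0.04],[0,0,0.03],[0,0,0],[0,0,0]],"grip":[0,0,0,0,0]}' |tail -1
python3 -c "
from h import *
b=np.load('box.npy');go(*box(b,-.07,0),.035,-82.3)"
```

```text
gripper_force: 0.0
gripper_force: 0.0
t 26.95 at [ 0.3987 -0.2076  0.0362] cur yaw -82.35 turn z -0.05 slide [0.0095 0.1559 0.0007] q7 0.69 w 0.0001 F [-0.   0.4  0.9]
```

```bash
python3 -m inch '{"delta_rot":[[0,0,0],[0,0,0],[0,0,0],[0,0,0],[0,0,0]],"slide":[[0.008,0.01,0],[0,0.02,0],[0,0.02,0],[0,0.02,0],[0,0.02,0]],"grip":[0,0,0,0,0]}' 
python3 -m inch '{"delta_rot":[[0,0,0],[0,0,0],[0,0,0],[0,0,0],[0,0,0]],"slide":[[0,0.02,0],[0,0.02,0],[0,0.01,0],[0,0.005,0],[0,0,0]],"grip":[0,0,0,0,0]}' 
python3 -c "
from h import *
b=np.load('box.npy');go(*box(b,-.07,0),.035,-82.3)"
```

```text
time: 27.37
ee_pos: [0.4901, -0.186, 0.0389]
tcp_rot: [0.658, 0.753, 0.001, 0.001]
contact_force: [-4.3, -1.6, -1.4]
width: 0.0003
gripper_force: 1.3
time: 27.78
ee_pos: [0.5438, -0.1788, 0.0379]
tcp_rot: [0.657, 0.753, 0.001, 0.001]
contact_force: [0.3, -0.3, 0.4]
width: 0.0002
gripper_force: 0.0
t 27.78 at [ 0.5438 -0.1788  0.0379] cur yaw -82.22 turn z 0.08 slide [0.0004 0.0082 0.0029] q7 0.66 w 0.0002 F [ 0.3 -0.3  0.4]
```

```bash
python3 -m inch '{"delta_rot":[[0,0,0],[0,0,0],[0,0,0],[0,0,0],[0,0,0]],"slide":[[0,0.004,0.003],[0,0.004,0],[0,0.002,0],[0,0,0],[0,0,0]],"grip":[0,0,0,0,0]}' 
python3 -m inch '{"delta_rot":[[0,0,0],[0,0,0],[0,0,0],[0,0,0],[0,0,0]],"slide":[[0,0.003,0],[0,0,0],[0,0,0],[0,0,0],[0,0,0]],"grip":[0,0,0,0,0]}' 
python3 -c "
from h import *
b=np.load('box.npy');go(*box(b,-.07,0),.035,-82.3)"
```

```text
time: 28.2
ee_pos: [0.5521, -0.178, 0.0336]
tcp_rot: [0.658, 0.753, 0.0, 0.0]
contact_force: [1.1, -0.1, -0.1]
width: 0.0003
gripper_force: 0.0
time: 28.62
ee_pos: [0.5551, -0.1775, 0.0336]
tcp_rot: [0.658, 0.753, 0.0, 0.0]
contact_force: [0.3, -0.0, -0.6]
width: 0.0
gripper_force: 0.0
t 28.62 at [ 0.5551 -0.1775  0.0336] cur yaw -82.29 turn z 0.01 slide [ 0.0007 -0.0032 -0.0014] q7 0.65 w 0.0000 F [ 0.3 -0.  -0.6]
```

```bash
python3 -m inch '{"delta_rot":[[0,0,0],[0,0,0],[0,0,0],[0,0,0],[0,0,0]],"slide":[[0,0.004,0],[0,0,0],[0,0,0],[0,0,0],[0,0,0]],"grip":[0,0,0,0,0]}' |sed -n '2p;4p'
python3 -m inch '{"delta_rot":[[0,0,0],[0,0,0],[0,0,0],[0,0,0],[0,0,0]],"slide":[[0,0.003,0],[0,0,0],[0,0,0],[0,0,0],[0,0,0]],"grip":[0,0,0,0,0]}' |sed -n '2p;4p'
python3 -c "
from h import *
snap('top','t5');Z=load('t5')
cv2.imwrite('pics/t5c.png',cv2.resize(Z['im'][130:220,215:335],None,fx=5,fy=5,interpolation=cv2.INTER_CUBIC))
snap('wrist','w9')
b=np.load('box.npy');go(*box(b,-.07,0),.035,-82.3)"
```

```text
ee_pos: [0.5561, -0.1777, 0.0331]
contact_force: [-13.6, 0.4, 8.1]
ee_pos: [0.5564, -0.1778, 0.0326]
contact_force: [-24.4, 1.3, 16.0]
t 29.55 at [ 0.5564 -0.1777  0.0326] cur yaw -82.44 turn z -0.14 slide [ 0.0011 -0.0044 -0.0024] q7 0.65 w -0.0002 F [-24.7   0.8  15.9]
```

View pics/w9.png

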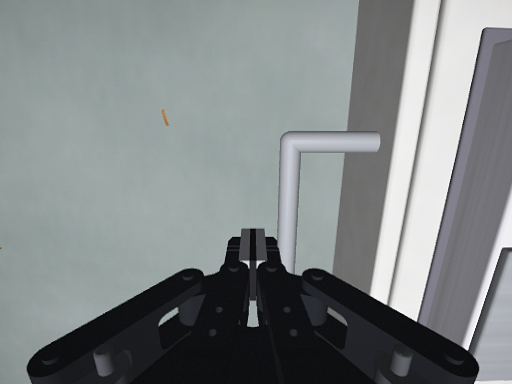

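Pressing with 25 N on the bar leaves the panel seam closed, so the tray is shut. Next is the guard.

```bash
python3 -m inch '{"delta_rot":[[0,0,0],[0,0,0],[0,0,0],[0,0,0],[0,0,0]],"slide":[[0,-0.015,0],[0,-0.005,-0.03],[0,0,-0.04],[0,0,-0.04],[0,0,-0.04]],"grip":[0,0,0,0,0]}' |tail -1
python3 -m inch '{"delta_rot":[[0,0,0],[0,0,0],[0,0,0],[0,0,0],[0,0,0]],"slide":[[0,0.035,0],[0,0.035,0],[0,0.035,0],[0,0.035,0],[0,0,0]],"grip":[0,0,0,0,0]}' |tail -1
python3 -c "
from h import *
snap('top','t6');Z=load('t6')
b=np.load('box.npy');go(*box(b,.057,-.008),.11,-82.3)
snap('wrist','w10')"
```

```text
gripper_force: 0.0
gripper_force: 0.0
t 30.43 at [ 0.6831 -0.1586  0.1813] cur yaw -82.09 turn z 0.21 slide [-0.009  -0.0054  0.0713] q7 0.54 w -0.0001 F [-0.  -0.8 -0.5]
```

View pics/w10.png

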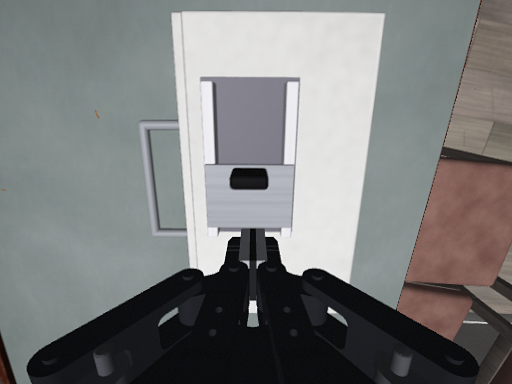

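The tab's top is at about (249,174). The tray front looks shut.

```bash
python3 -c "
from h import *
Z=load('w10');b=np.load('box.npy');c,s=np.cos(b[2]),np.sin(b[2])
for u,v,z in [(249,174,.1285),(205,165,.0985),(295,165,.0985),(148,180,.049)]:
  p=px(Z,u,v,z);d=p[:2]-b[:2];print(p.round(4),px(Z,u,v).round(4),np.round([c*d[0]+s*d[1],-s*d[0]+c*d[1]],4))
"
python3 -m inch '{"delta_rot":[[0,0,0],[0,0,0],[0,0,0],[0,0,0],[0,0,0]],"slide":[[-0.009,-0.005,0],[0,0,0],[0,0,0],[0,0,0],[0,0,0]],"grip":[0,0,0,0,0]}' |sed -n '2p;4p'
python3 -c "
from h import *
b=np.load('box.npy');go(*box(b,.057,-.008),.11,-82.3)"
```

```text
[ 0.6763 -0.1316  0.1285] [ 0.6764 -0.1322  0.126 ] [0.0594 0.0287]
[ 0.6381 -0.1365  0.0985] [ 0.6382 -0.1363  0.0992] [0.0209 0.0289]
[ 0.7153 -0.1257  0.0985] [ 0.7163 -0.1267  0.0933] [0.0989 0.0293]
[ 0.5709 -0.1734  0.049 ] [ 0.5731 -0.1714  0.0551] [-0.0507  0.0012]
ee_pos: [0.6769, -0.1701, 0.1841]
contact_force: [-1.0, -0.5, 0.4]
t 30.90 at [ 0.6769 -0.1701  0.1841] cur yaw -82.30 turn z -0.00 slide [0.0015 0.0021 0.0741] q7 0.56 w 0.0002 F [-1.  -0.5  0.4]
```

```bash
python3 -m inch '{"delta_rot":[[0,0,0],[0,0,0],[0,0,0],[0,0,0],[0,0,0]],"slide":[[0,0.002,0.03],[0,0,0.03],[0,0,0.012],[0,0,0],[0,0,0]],"grip":[0,0,0,0,0]}' |sed -n '2p;4p'
python3 -m inch '{"delta_rot":[[0,0,0],[0,0,0],[0,0,0],[0,0,0],[0,0,0]],"slide":[[0.015,0,0],[0.015,0,0],[0.015,0,0],[0.015,0,0],[0,0,0]],"grip":[0,0,0,0,0]}' |sed -n '2p;4p'
python3 -m inch '{"delta_rot":[[0,0,0],[0,0,0],[0,0,0],[0,0,0],[0,0,0]],"slide":[[0.008,0,0],[0.004,0,0],[0.002,0,0],[0,0,0],[0,0,0]],"grip":[0,0,0,0,0]}' |sed -n '2p;4p'
python3 -m inch '{"delta_rot":[[0,0,0],[0,0,0],[0,0,0],[0,0,0],[0,0,0]],"slide":[[0.004,0,0],[0,0,0],[0,0,0],[0,0,0],[0,0,0]],"grip":[0,0,0,0,0]}' |sed -n '2p;4p'
python3 -c "
from h import *
b=np.load('box.npy');go(*box(b,.057,.065),.11,-82.3)"
```

```text
ee_pos: [0.6791, -0.1698, 0.1121]
contact_force: [0.4, 0.1, 0.0]
ee_pos: [0.6723, -0.1074, 0.1138]
contact_force: [-1.1, 0.7, 0.7]
ee_pos: [0.6692, -0.0968, 0.1116]
contact_force: [-0.1, 0.1, 0.3]
ee_pos: [0.6687, -0.0953, 0.1116]
contact_force: [1.8, -6.7, -1.4]
t 32.57 at [ 0.6687 -0.0953  0.1116] cur yaw -82.43 turn z -0.13 slide [-0.0006  0.0003  0.0016] q7 0.47 w -0.0001 F [ 1.8 -6.7 -1.4]
```

```bash
python3 -m inch '{"delta_rot":[[0,0,0],[0,0,0],[0,0,0],[0,0,0],[0,0,0]],"slide":[[-0.02,0,0],[-0.025,0.001,0],[-0.024,0,0],[0,0,0],[0,0,0]],"grip":[0,0,0,0,0]}' |sed -n '2p;4p'
python3 -c "
from h import *
b=np.load('box.npy');go(*box(b,.058,0),.086,-82.3)
snap('wrist','w11')"
```

```text
ee_pos: [0.6783, -0.1629, 0.1114]
contact_force: [0.5, 0.1, -0.0]
t 32.98 at [ 0.6783 -0.1629  0.1114] cur yaw -82.48 turn z -0.18 slide [0.0027 0.0008 0.0253] q7 0.57 w 0.0000 F [ 0.5  0.1 -0. ]
```

View pics/w11.png

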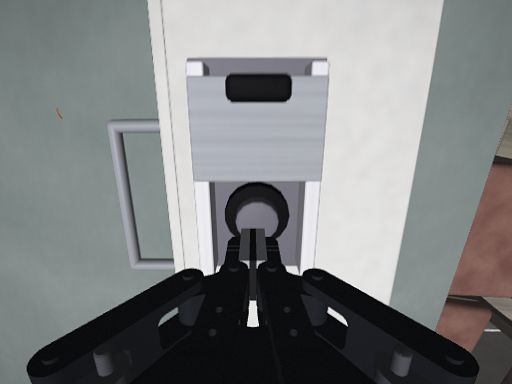

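The guard is fully aside and the button at (257,215) is exposed just under the fingertips. I press it now.

```bash
python3 -m inch '{"delta_rot":[[0,0,0],[0,0,0],[0,0,0],[0,0,0],[0,0,0]],"slide":[[0.002,0,0.012],[0,0,0.006],[0,0,0.005],[0,0,0.003],[0,0,0]],"grip":[0,0,0,0,0]}' |sed -n '2p;4p'
python3 -m inch '{"delta_rot":[[0,0,0],[0,0,0],[0,0,0],[0,0,0],[0,0,0]],"slide":[[0,0,0.002],[0,0,0],[0,0,0],[0,0,0],[0,0,0]],"grip":[0,0,0,0,0]}' |sed -n '2p;4p'
python3 -m inch '{"delta_rot":[[0,0,0],[0,0,0],[0,0,0],[0,0,0],[0,0,0]],"slide":[[0,0,0.002],[0,0,0],[0,0,0],[0,0,0],[0,0,0]],"grip":[0,0,0,0,0]}' |sed -n '2p;4p'
```

```text
ee_pos: [0.6788, -0.157, 0.0862]
contact_force: [-3.8, 4.1, 7.8]
ee_pos: [0.6789, -0.1569, 0.0859]
contact_force: [-9.9, 7.3, 23.5]
ee_pos: [0.679, -0.157, 0.0857]
contact_force: [-16.7, 9.5, 36.4]
```

Fully down (hard stop felt). Now I lift, go to the left of the tab and push the guard back.

```bash
python3 -m inch '{"delta_rot":[[0,0,0],[0,0,0],[0,0,0],[0,0,0],[0,0,0]],"slide":[[0,0,-0.03],[0,0,-0.04],[0,0,-0.005],[0,0,0],[0,0,0]],"grip":[0,0,0,0,0]}' |sed -n '2p;4p'
python3 -m inch '{"delta_rot":[[0,0,0],[0,0,0],[0,0,0],[0,0,0],[0,0,0]],"slide":[[0.038,0,0],[0.038,0,0],[0.038,0,0],[0,0,0],[0,0,0]],"grip":[0,0,0,0,0]}' |sed -n '2p;4p'
python3 -c "
from h import *
b=np.load('box.npy');go(*box(b,.057,.113),.111,-82.3)"
```

```text
ee_pos: [0.6788, -0.1584, 0.1565]
contact_force: [0.4, 0.3, -1.0]
ee_pos: [0.6627, -0.0418, 0.1547]
contact_force: [0.1, -1.4, -0.6]
t 35.12 at [ 0.6627 -0.0418  0.1547] cur yaw -81.97 turn z 0.33 slide [-0.0066 -0.0009  0.0437] q7 0.38 w 0.0000 F [ 0.1 -1.4 -0.6]
```

```bash
python3 -m inch '{"delta_rot":[[0,0,0.3],[0,0,0],[0,0,0],[0,0,0],[0,0,0]],"slide":[[0,0,0.02],[0,0,0.02],[0,0,0.003],[0,0,0],[0,0,0]],"grip":[0,0,0,0,0]}' |sed -n '2p;4p'
python3 -m inch '{"delta_rot":[[0,0,0],[0,0,0],[0,0,0],[0,0,0],[0,0,0]],"slide":[[-0.018,0,0],[-0.018,0,0],[-0.018,0,0],[-0.016,0,0],[0,0,0]],"grip":[0,0,0,0,0]}' |sed -n '2p;4p'
python3 -m inch '{"delta_rot":[[0,0,0],[0,0,0],[0,0,0],[0,0,0],[0,0,0]],"slide":[[-0.005,0,0],[-0.003,0,0],[0,0,0],[0,0,0],[0,0,0]],"grip":[0,0,0,0,0]}' |sed -n '2p;4p'
python3 -m inch '{"delta_rot":[[0,0,0],[0,0,0],[0,0,0],[0,0,0],[0,0,0]],"slide":[[-0.003,0,0],[0,0,0],[0,0,0],[0,0,0],[0,0,0]],"grip":[0,0,0,0,0]}' |sed -n '2p;4p'
python3 -c "
from h import *
b=np.load('box.npy');go(*box(b,.057,.039),.111,-82.3)"
```

```text
ee_pos: [0.6633, -0.0469, 0.1138]
contact_force: [0.5, -0.4, 0.4]
ee_pos: [0.6726, -0.1197, 0.1151]
contact_force: [-0.2, -0.3, -0.1]
ee_pos: [0.6738, -0.1211, 0.114]
contact_force: [-1.5, 5.7, 3.6]
ee_pos: [0.6739, -0.1212, 0.1141]
contact_force: [-6.7, 13.6, 8.2]
t 36.78 at [ 0.6739 -0.1212  0.1141] cur yaw -82.36 turn z -0.06 slide [-0.0002 -0.0014  0.0031] q7 0.51 w 0.0001 F [-6.7 13.6  8.2]
```

At the stop. I back off, lift clear and check.

```bash
python3 -m inch '{"delta_rot":[[0,0,0],[0,0,0],[0,0,0],[0,0,0],[0,0,0]],"slide":[[0.01,0,0],[0.005,0,-0.02],[0,0,-0.04],[0,0,-0.03],[0,0,0]],"grip":[0,0,0,0,0]}' |sed -n '2p;4p'
python3 -m inch '{"delta_rot":[[0,0,0],[0,0,0],[0,0,0],[0,0,0],[0,0,0]],"slide":[[-0.03,0,0],[-0.03,0,0],[0,0,0],[0,0,0],[0,0,0]],"grip":[0,0,0,0,0]}' |sed -n '2p;4p'
python3 -c "
from h import *
snap('wrist','w12')
Z=load('w12');print(sensors.read_state()['ee_pos'])"
```

```text
ee_pos: [0.6744, -0.1123, 0.2107]
contact_force: [0.2, -0.1, 1.2]
ee_pos: [0.6796, -0.1706, 0.2032]
contact_force: [0.0, 0.2, -0.2]
[ 0.6798184  -0.16971373  0.2032516 ]
```

View pics/w12.png

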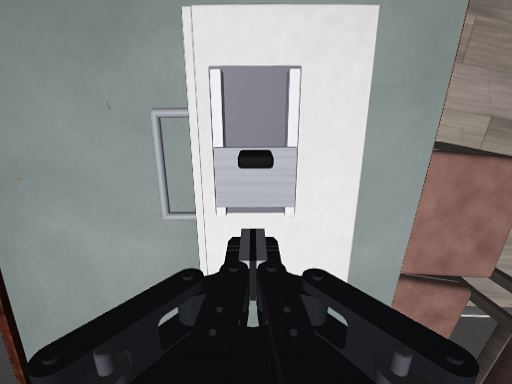

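The tray is shut and the guard is back, with the tab at (256,158) and the bar at (158,165). I check the numbers and then hand in.

```bash
python3 -c "
from h import *
Z=load('w12');b=np.load('box.npy');c,s=np.cos(b[2]),np.sin(b[2])
for u,v,z in [(256,147.5,.0985),(158,165,.049)]:
  p=px(Z,u,v,z);d=p[:2]-b[:2];print(np.round([c*d[0]+s*d[1],-s*d[0]+c*d[1]],4))
from station import close_job
print(close_job())"
```

```text
[0.0607 0.0295]
[-0.0506  0.0026]
the job is handed in; nothing more can be done
None
```

I handed the job in at about 37 s with every step carried out. The three heels lie flat in the shut tray, the start button went fully down, and the guard is back over it. The final camera check put the tray and guard within 1 mm of fully shut; the hand-in gave no verdict.

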